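# Emboss a card with the spring striker

### The arm

A 6-joint arm with a two-finger parallel gripper is mounted at the origin on the work surface. World frame = base frame: x ahead of the robot, y to its left, z up, the work surface at z = 0. Lengths are in m, angles in rad, forces in N, time in s.
With the tool pointing down it reaches from about 0.35 to 1 m from the base axis. Payload 7.1 kg.
Tool frame: the origin (TCP) lies between the finger pads; the fingertips stand 14 mm ahead of it and the grasp point (between the pads) lies 5 mm behind it (tip_reach is the distance from the TCP to the fingertips, in m); z points along the fingers, y is the line along which they close (so a half turn about z gives the same grasp; the last joint's range is limited). The gripper opens to 85 mm and grips with 20 to 120 N. Pads are 22 mm wide; open, the fingers measure 114 mm over their backs; the gripper's body (76 mm by 85 mm) begins 54 mm behind the grasp point. The pads swing forward as they close: fully open they stand 13 mm farther back than shut.
Start: joints at [1.269, 0.423, 1.63, -0, 1.089, -0.019], TCP at [0.174, 0.6, 0.245] pointing down, gripper open.
Joint ranges: [-3, 3], [-0.9, 2.11], [0.09, 2.58], [-1.31, 4.45], [0.11, 2.69], [-2.54, 2.54]. Speed limits (rad/s): [2.39, 2.39, 3.01, 3.14, 3.14, 3.14].

### API

Orientations are given as a rotation vector (axis times angle).
In Python, from plant import state, snapshot, calibration, close_job, tip_reach gives the robot as it stands. The module is installed in compiled form; this text tells all that it offers.
- The arm moves only by the tool drive_tool, never from a script. Its argument "targets" is a list of rows, each a list of 3 entries, a list of its own where there are three numbers: the opening, from -1 (shut) to 1 (fully open), then the shift along the tool's x, y, z as a fraction of full scale, then the turn, a rotation vector about the tool's x, y, z as a fraction of full scale. A call has 1 to 5 rows; each row is the pose to reach, as a shift and turn from the pose commanded when the call began, along the tool's axes at that moment, turning the shorter way round; what a row does not reach only later rows make up. Full scale, the value 1, is 0.75 m for a shift and 180 degrees for a turn. A row lasts 1/12 s, in which the tool goes at most 41.7 mm and 7.16 degrees, less where a joint would pass 70% of its speed; a pose out of reach is approached as far as the arm can. A call with a number of a shift or a turn outside -1 to 1 is refused whole. A call with a gripper value outside its range is refused whole. The fingers move at their own pace and stop on an object; "newtons" is the grip in N (left out, the last holds). Time passes only in rows, so rows that repeat a pose let the fingers close. It gives the time, the measured TCP pose, the force, the opening and the grip force at its end, in the units of the state.
- state(): the state, without advancing time (a new reading comes with each control period).
- snapshot(name): name is "scene" or "top" or "wrist"; returns the picture (400x640x3 uint8, red, green, blue); there is no depth.
- calibration(name): a dict with "intrinsics" (3x3 intrinsics, pixels), "xyz" and "attitude" of the camera in the world. Camera axes: x right, y up, looking along -z (the intrinsics and any distortion apply to the point x, -y, -z); pixel columns grow to the right and rows downward; lengths in m; the calibration is good to about 2 mm. A picture is of the moment at which its call begins: read the wrist's pose just before it. calibration takes no time and is no camera call; for the wrist camera it gives the pose at the moment of the call.
- close_job(): hands the job in; it is judged then, once.
The state is a dict: "clock": time; "qpos": joint angles; "dq": joint speeds; "joint_torque": joint torques, N m; "tool_pos": TCP position; "orientation": TCP orientation; "ft_force": force on the tool from outside, world axes, zero at the start; "ft_torque": the same for the moment, N m; "width": finger opening in m; "finger_force": force on a finger pad.
Only numpy, scipy, OpenCV 4.12 (cv2) and the standard library are available. Lean on these libraries where they do the work, as an engineer would, in place of code of your own. Each camera call takes 0.05 s, during which the arm holds its last target. There are 200 camera calls.

### The job

Emboss the card already clamped in the spring striker: push the cocking lever back, away from the die, by its crossbar until the catch holds it, feeling for the end and not forcing the lever against its buffer. Let go of the lever, see that it stays cocked, then press the trigger pad down gently so that the die comes down on the card, and come away. Leave everything else on the table as it stands.

Things in the scene. Friction and masses are not known exactly. Their poses are not given: they have to be found in the camera images.
- press: The striker's frame, fixed: grey base plate 310 x 130 x 8 mm, two cheeks. Origin on the table right under the lever's hinge, a level shaft along the frame's y, 85 mm up. Frame x runs from the die and card (x = -125 mm, on the robot's side) to the back post and trigger; z up. The plate spans x = -185 to +125 mm.
- backpost: Grey foot at the striker's rear, origin and axes as press. On it an aluminium carriage carries buffer, catch and trigger pad as one unit, screwed fast at an adjustment along x anywhere within 14 mm either side of nominal; this offset is not measured. Never load it beyond 30 N.
- striker (a joint): Angle (rad) of the rocker: lever, forward arm and die head in one. 0 = at rest, die on card, lever leaning 0.75 rad from upright towards the die (-x). Grows as the crossbar is pushed to +x. The catch takes hold between 0.58 and 0.92, depending on the carriage. Not caught, it springs back when let go.
- cock_bar (a point): Centre of the crossbar on top of the lever: black round bar 16 mm thick, 80 mm long, along y of press, on a 14 mm rod, 150 mm from the hinge. At rest x = -102 mm, 195 mm up; upright x = 0, 235 mm up. Push it from its -x side. A level push takes 8 to 12 N at rest, falling to 7 to 9 N at the catch (sliding friction included), about 1 N more as the hook rides up; on the buffer 4 N more per mm: stay below 9 N over that.
- cup_a: white paper cup, 72 mm across, 88 mm high; origin at the centre of its underside; a bystander
- vase: open clay beaker, 80 mm across, 100 mm high; origin at the centre of its underside; a bystander
- inkstone: flat black ink tray, 130 x 85 x 24 mm; origin at the centre of its underside; a bystander
- inkstick: black ink stick, 75 x 22 x 12 mm; origin at the centre of its underside; a bystander
- brush: paint brush lying down; origin at the centre of its underside; a bystander
- jar: glass jar with lid, 56 mm across, 70 mm high; origin at the centre of its underside; a bystander
- cards: stack of small cards, 105 x 75 x 22 mm; origin at the centre of its underside; a bystander
- catch_nominal (a point): Fixed point of the frame where the lever's catch pin (90 mm from the hinge) would be held if the carriage were at nominal: x = 0, 175 mm up. The catch is a sprung steel hook that rides over the pin and snaps down behind it; it then holds the lever when let go. Within 1 to 4 mm more of pin travel the pin meets a rubber buffer, about 10 N per mm: over 17 N there spoils the work.
- pad_nominal (a point): Fixed point: centre of the trigger pad's upper face for a nominal carriage, x = +105 mm, y = 0 in press, 190 mm up. The pad is the flat steel rear end of the catch, 44 mm (x) by 44 mm (y), rocking down about a shaft 55 mm ahead of it. About 5 to 11 mm of travel and 4 to 12 N free the lever; hard end at 11 to 20 mm. Nothing stands above it.

How it is judged:
By the outcome, as a careful person would: the job done as asked, in the order asked, and still so for the second after the job is handed in, with the robot touching nothing.
It also fails if it takes over 67 s, if anything falls off the work surface, if the arm or the gripper's body presses on something with over 40 N, if the wrist force passes 120 N, or if a joint passes its speed limit or range.

## Working session

There is one attempt and no reset: what is moved stays moved. The work goes in short steps, Python scripts to look and compute and a tool call to move; the robot and the scene stay as the last step left them, time stands still between calls to the robot, and variables do not carry over. Pictures are saved under pics/ and viewed, at most 10 in all, crops included, and the job is handed in when it is done.

Besides the shell and the picture viewer there is one more tool, called after "Emit:" by a JSON object that holds its "api" and its "payload", one argument or row to a line. drive_tool: Moves the arm, as the interface text tells. Shift numbers are shares of 0.75 m and turn numbers shares of 180 degrees, none past 1 either way. Its arguments: {"type":"object","properties":{"targets":{"type":"array","items":{"type":"array"}},"newtons":{"type":"number"}},"required":["targets"]}

```bash
mkdir -p pics; python3 - <<'E'
from plant import *
import cv2,numpy as np
for n in("scene","top"):
    c=calibration(n);print(n,c)
    cv2.imwrite(f"pics/{n}0.png",snapshot(n)[:,:,::-1])
s=state();print(s);print(tip_reach)
E
```

```text
scene {'intrinsics': array([[366.4674511 ,   0.        , 323.48362565],
       [  0.        , 366.4674511 , 203.05146372],
       [  0.        ,   0.        ,   1.        ]]), 'xyz': array([1.02283322, 0.55572748, 0.82693338]), 'attitude': array([0.35495757, 0.98374316, 2.28420165])}
top {'intrinsics': array([[373.43972757,   0.        , 321.82222763],
       [  0.        , 373.43972757, 197.97407784],
       [  0.        ,   0.        ,   1.        ]]), 'xyz': array([0.46869839, 0.04156968, 0.96585042]), 'attitude': array([ 0.0880898 , -0.1120268 , -1.54737569])}
{'clock': 0.1, 'qpos': array([ 1.26900240e+00,  4.23724103e-01,  1.63061858e+00,  3.98127040e-05,
        1.08860152e+00, -1.89912344e-02]), 'dq': array([-9.80176035e-05,  4.00804169e-04, -3.89427859e-04, -1.67176818e-03,
       -8.10475270e-05, -7.79890158e-04]), 'joint_torque': array([ 2.72042880e-04, -5.58428693e+01, -2.82444352e+01, -9.95178425e-05,
        3.03283603e-03, -1.05959913e-05]), 'tool_pos': array([0.17422399, 0.59973053, 0.24464662]), 'orientation': array([-4.42739897e-01, -3.10998498e+00,  2.08674804e-03]), 'ft_force': array([-0.30048869,  0.05227947, -0.82343599]), 'ft_torque': array([ 0.00642955, -0.02810844, -0.05868342]), 'finger_force': 0.0, 'width': 0.08510093205695583}
0.014
```

View pics/scene0.png

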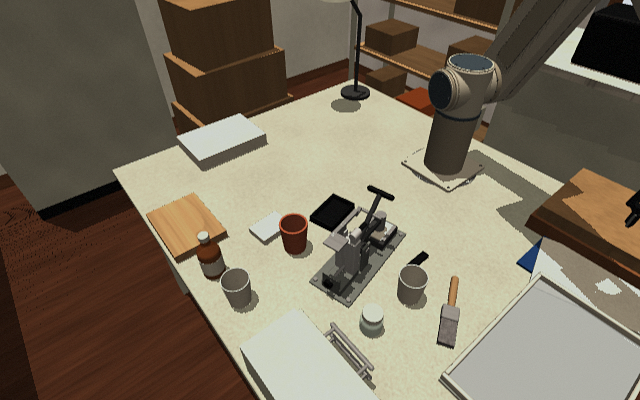

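View pics/top0.png

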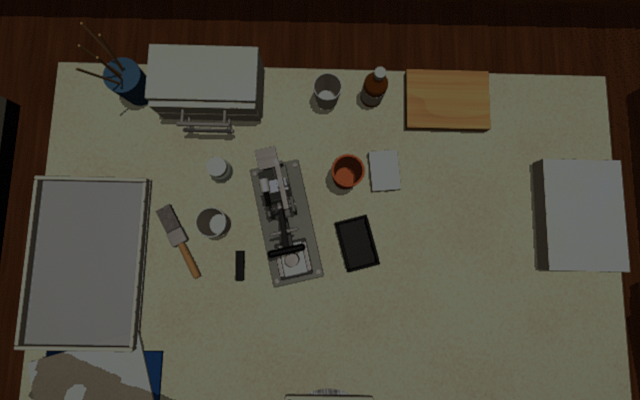

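The top view shows the striker plate with corners near (251,168), (297,160), (322,275) and (275,285). The crossbar is at about (270,252)–(304,247) and the pad at about (266,157). I'll zoom in and cast rays.

```bash
cat > h.py <<'E'
import numpy as np,cv2
from scipy.spatial.transform import Rotation as R
from plant import *
def ray(n,px,c=None):
    c=c or calibration(n);K=c["intrinsics"]
    v=np.linalg.inv(K)@[px[0],px[1],1.];v=np.array([v[0],-v[1],-v[2]])
    return np.array(c["xyz"]),R.from_rotvec(c["attitude"]).apply(v)
def onz(n,px,z,c=None):
    o,d=ray(n,px,c);return o+d*(z-o[2])/d[2]
def proj(n,p,c=None):
    c=c or calibration(n);q=R.from_rotvec(c["attitude"]).inv().apply(np.array(p)-c["xyz"])
    q=q*[1,-1,-1];u=c["intrinsics"]@q;return u[:2]/u[2]
E
python3 - <<'E'
from h import *
t=cv2.imread("pics/top0.png");s=cv2.imread("pics/scene0.png")
a=cv2.resize(t[140:295,235:335],None,fx=3.8,fy=3.8,interpolation=cv2.INTER_CUBIC)
b=cv2.resize(s[175:310,300:420],None,fx=3.3,fy=4.36,interpolation=cv2.INTER_CUBIC)
a=cv2.convertScaleAbs(a,alpha=1.8)
h=max(a.shape[0],b.shape[0]);f=lambda i:cv2.copyMakeBorder(i,0,h-i.shape[0],0,0,0)
cv2.imwrite("pics/z.png",np.hstack([f(a),f(b)]))
c=[onz("top",p,.008) for p in[(251,168),(297,160),(322,275),(275,285)]]
print(np.round(c,4))
print([np.linalg.norm(c[i]-c[i-1]) for i in range(4)])
print(onz("top",(270,252),.195),onz("top",(304,247),.195))
E
```

```text
[[0.6665 0.2142 0.008 ]
 [0.6907 0.0951 0.008 ]
 [0.3963 0.0238 0.008 ]
 [0.3695 0.1411 0.008 ]]
[np.float64(0.30592396497921004), np.float64(0.12148960206667907), np.float64(0.30289743928052587), np.float64(0.12032060980854976)]
[0.45449162 0.13418792 0.195     ] [0.46598024 0.06519053 0.195     ]
```

View pics/z.png

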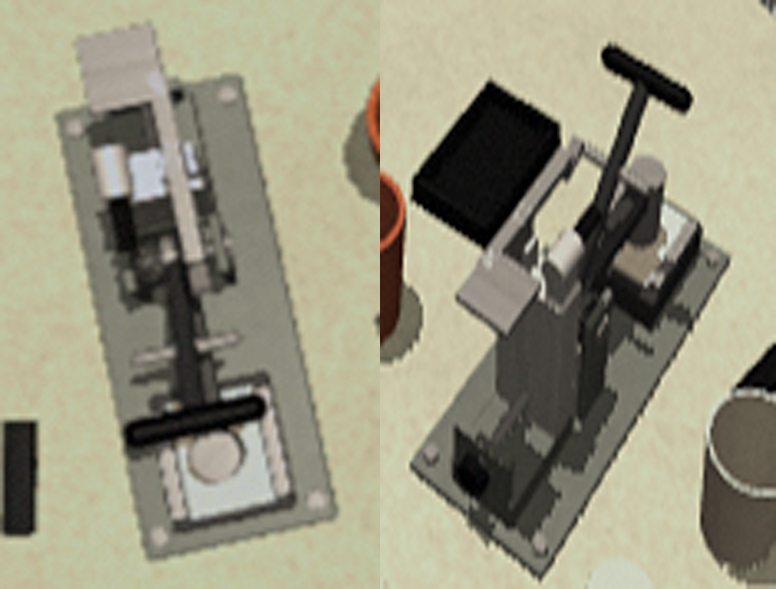

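The zoom gives sharper points. In top-view zoom pixels (3.8x, offset 235,140), the plate corners are (57,113), (240,75), (337,517) and (150,560). The bar ends are (127,434) and (265,406), and the pad corners about (76,40), (155,24), (164,100) and (86,112).

```bash
python3 - <<'E'
from h import *
q=lambda x,y:((x+.5)/3.8-.5+235,(y+.5)/3.8-.5+140)
c=np.array([onz("top",q(*p),.008)[:2] for p in[(57,113),(240,75),(337,517),(150,560)]])
print(c,[np.linalg.norm(c[i]-c[i-1]) for i in range(4)])
ex=(c[0]+c[1]-c[2]-c[3]);ex/=np.linalg.norm(ex);ey=np.array([-ex[1],ex[0]])
yl=c[0]+c[3]-c[1]-c[2];print("yaw",np.arctan2(ex[1],ex[0]),np.arctan2(-yl[0],yl[1]))
O=c.mean(0)+.030*ex;print("O",O)
loc=lambda p:((p[:2]-O)@ex,(p[:2]-O)@ey)
b=[onz("top",q(*p),.195) for p in[(127,434),(265,406)]]
print("bar",b,np.linalg.norm(b[0]-b[1]),loc((b[0]+b[1])/2))
p=[onz("top",q(*p),.190) for p in[(76,40),(155,24),(164,100),(86,112)]]
print("pad",[np.round(loc(i),4) for i in p],np.mean(p,0))
# scene
s=lambda x,y:((x-380+.5)/3.3-.5+300,(y+.5)/4.36-.5+175)
for n,pp,z in(("bar",[(610,55),(684,100)],.195),("pad",[(491,260),(542,289),(511,333),(457,297)],.19),("plate",[(730,260),(412,468),(541,578)],.008)):
    print(n,[np.round(loc(onz("scene",s(*i),z)),4) for i in pp])
print(proj("scene",[*O,0]))
E
```

```text
[[0.66282449 0.21757983]
 [0.69241236 0.09310555]
 [0.39466824 0.02043089]
 [0.36453482 0.1431321 ]] [np.float64(0.30743973312260475), np.float64(0.12794251448585447), np.float64(0.3064851789906953), np.float64(0.12634718302277828)]
yaw 0.2419982557301341 0.23707140539902571
O [0.55773581 0.12575139]
bar [array([0.45070052, 0.13800633, 0.195     ]), array([0.46706248, 0.06446535, 0.195     ])] 0.07533916607301701 (np.float64(-0.10184878099223343), np.float64(-0.00011143399469509619))
pad [array([0.1186, 0.0219]), array([ 0.1181, -0.023 ]), array([ 0.0746, -0.019 ]), array([0.0773, 0.0246])] [0.65180063 0.15008791 0.19      ]
bar [array([-0.1036, -0.0325]), array([-0.1035,  0.0344])]
pad [array([ 0.0841, -0.0148]), array([0.0795, 0.0252]), array([0.1165, 0.0249]), array([ 0.119 , -0.0186])]
plate [array([-0.1799,  0.0668]), array([ 0.125, -0.059]), array([0.1253, 0.0658])]
[353.73689613 264.04648018]
```

```bash
cat >> h.py <<'E'
O=np.array([.5577,.1258]);Y=.24
PR=R.from_euler('z',Y)
def W(x,y,z): return PR.apply([x,y,z])+[*O,0]
def L(p): return PR.inv().apply(np.array(p)-[*O,0])
def delta(target,ang=None):
    s=state();r=R.from_rotvec(s["orientation"])
    d=r.inv().apply(W(*target)-s["tool_pos"])/.75
    # tool down, tool x along -+press x
    best=None
    for k in(0,np.pi):
        m=PR*R.from_euler('z',k)*R.from_euler('x',np.pi)
        t=(r.inv()*m).as_rotvec()/np.pi
        if best is None or np.linalg.norm(t)<np.linalg.norm(best):best=t
    return d.round(4),best.round(4)
E
python3 - <<'E'
from h import *
print(R.from_rotvec(state()["orientation"]).as_matrix().round(3),L(state()["tool_pos"]))
print(delta((-.155,0,.30)))
q=((648-380+.5)/3.3-.5+300,(168+.5)/4.36-.5+175)
for z in(.06,.08,.1,.12,.14):print(z,L(onz("scene",q,z)).round(3))
for z,p in((0,(213,222)),(0.1,(213,222))):print(L(onz("top",p,z)))
E
```

```text
[[-0.96   0.279 -0.   ]
 [ 0.279  0.96  -0.001]
 [ 0.    -0.001 -1.   ]] [-0.25983028  0.55149998  0.24464662]
(array([-0.4883, -0.5674, -0.0731]), array([-4.000e-04, -1.000e-04, -1.664e-01]))
0.06 [-0.164 -0.016  0.06 ]
0.08 [-0.146 -0.008  0.08 ]
0.1 [-0.127  0.     0.1  ]
0.12 [-0.108  0.009  0.12 ]
0.14 [-0.089  0.017  0.14 ]
[0.01069722 0.18380447 0.        ]
[-0.00143402  0.15849365  0.1       ]
```

Emit:
{"api": "drive_tool", "payload": {
  "targets": [
    [-1, [0, 0, -0.073], [0, 0, -0.166]],
    [-1, [0, 0, -0.073], [0, 0, -0.166]],
    [-1, [-0.1, -0.1, -0.073], [0, 0, -0.166]],
    [-1, [-0.15, -0.15, -0.073], [0, 0, -0.166]],
    [-1, [-0.2, -0.2, -0.073], [0, 0, -0.166]]
  ],
  "newtons": 40
}}

```text
clock: 0.52
tool_pos: [0.2346, 0.4894, 0.2999]
orientation: [-0.387, 3.118, -0.0]
ft_force: [1.1, -0.1, -0.0]
width: 0.0256
finger_force: 0.0
```

```bash
python3 -c "
from h import *
print(delta((-.155,0,.30)),L(state()['tool_pos']))"
```

```text
(array([-9.25e-02, -5.74e-01, -1.00e-04]), array([-0.0001, -0.    ,  0.0022])) [-0.22739537  0.42997575  0.29985751]
```

Emit:
{"api": "drive_tool", "payload": {
  "targets": [
    [-1, [-0.0925, -0.574, 0], [0, 0, 0.002]],
    [-1, [-0.0925, -0.574, 0], [0, 0, 0.002]],
    [-1, [-0.0925, -0.574, 0], [0, 0, 0.002]],
    [-1, [-0.0925, -0.574, 0], [0, 0, 0.002]],
    [-1, [-0.0925, -0.574, 0], [0, 0, 0.002]]
  ]
}}

```text
clock: 0.93
tool_pos: [0.3155, 0.2966, 0.2999]
orientation: [0.365, -3.12, 0.0]
ft_force: [1.4, -0.7, -0.4]
width: -0.0
finger_force: 0.0
```

```bash
python3 -c "
from h import *
print(delta((-.155,0,.30)),L(state()['tool_pos']))"
```

```text
(array([-5.500e-02, -2.976e-01, -1.000e-04]), array([-0.0001, -0.    , -0.0022])) [-0.19467539  0.22351356  0.29990468]
```

Emit:
{"api": "drive_tool", "payload": {
  "targets": [
    [-1, [-0.055, -0.298, 0], [0, 0, 0]],
    [-1, [-0.055, -0.298, 0], [0, 0, 0]],
    [-1, [-0.055, -0.298, 0], [0, 0, 0]],
    [-1, [-0.055, -0.298, 0], [0, 0, 0]],
    [-1, [-0.055, -0.298, 0], [0, 0, 0]]
  ]
}}

```text
clock: 1.35
tool_pos: [0.3995, 0.1059, 0.3001]
orientation: [-0.365, 3.12, 0.0]
ft_force: [0.1, 0.3, -0.6]
width: 0.0001
finger_force: 0.0
```

```bash
python3 -c "
from h import *
print(delta((-.155,0,.30)),L(state()['tool_pos']))"
```

```text
(array([-0.0047, -0.0244,  0.0002]), array([ 0.    ,  0.0001, -0.0024])) [-0.15836854  0.01829836  0.30012623]
```

Emit:
{"api": "drive_tool", "payload": {
  "targets": [
    [-1, [0, -0.01, 0], [0, 0, -0.002]],
    [-1, [0, -0.01, 0], [0, 0, -0.002]],
    [-1, [0, -0.01, 0], [0, 0, -0.002]]
  ]
}}

```text
clock: 1.6
tool_pos: [0.4009, 0.1005, 0.2998]
orientation: [0.371, -3.119, -0.001]
ft_force: [-0.4, -0.4, -0.0]
width: -0.0002
finger_force: 0.0
```

```bash
python3 -c "
from h import *
print(delta((-.155,0,.30)),L(state()['tool_pos']),state()['ft_force'])
c=calibration('wrist');cv2.imwrite('pics/w1.png',snapshot('wrist')[:,:,::-1])
print(c['xyz'],L(c['xyz']),[proj('wrist',W(-.102,y,.195),c) for y in(-.04,.04)],proj('wrist',W(.098,0,.19),c))"
```

```text
(array([-0.0045, -0.017 , -0.0002]), array([ 0.0001, -0.0002, -0.0011])) [-0.15835387  0.0127487   0.29983653] [-0.38239627 -0.44342348 -0.0011691 ]
[0.32885111 0.08271701 0.42862053] [-0.23253056  0.01254984  0.42862053] [array([262.99593165, 261.38005368]), array([348.6998685 , 261.11502991])] [308.93085593 413.97927773]
```

View pics/w1.png

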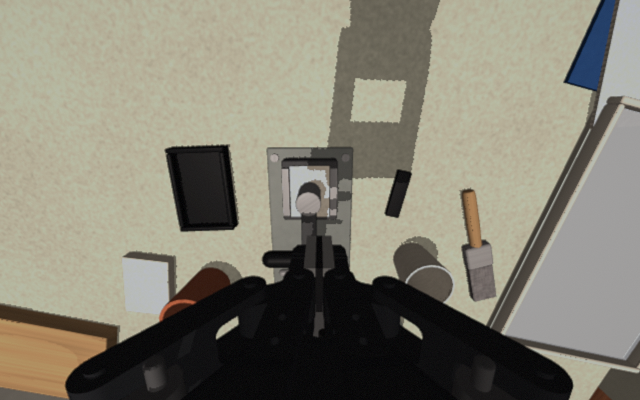

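The wrist view shows the bar's left end at about (263,259), and I predicted (263,261), so the pose holds. Next I lower behind the bar.

Emit:
{"api": "drive_tool", "payload": {
  "targets": [
    [-1, [-0.002, -0.017, 0.05], [0, 0, -0.001]],
    [-1, [-0.002, -0.017, 0.09], [0, 0, -0.001]],
    [-1, [-0.002, -0.017, 0.12], [0, 0, -0.001]],
    [-1, [-0.002, -0.017, 0.137], [0, 0, -0.001]],
    [-1, [-0.002, -0.017, 0.137], [0, 0, -0.001]]
  ]
}}

```text
clock: 2.07
tool_pos: [0.4031, 0.0899, 0.1948]
orientation: [0.383, -3.112, 0.0]
ft_force: [-0.1, 0.1, 0.3]
width: -0.0
finger_force: 0.0
```

```bash
python3 -c "
from h import *
print(delta((-.125,0,.197)),L(state()['tool_pos']),L(state()['ft_force']+[*O,0]))"
```

```text
(array([-0.0449, -0.0027, -0.0032]), array([ 0.0002, -0.0018,  0.0015])) [-0.15867952  0.00186962  0.19479485] [-0.07001491  0.16112244  0.28451543]
```

Emit:
{"api": "drive_tool", "payload": {
  "targets": [
    [-1, [-0.02, 0, -0.003], [0, 0, 0.001]],
    [-1, [-0.036, -0.003, -0.003], [0, 0, 0.001]],
    [-1, [-0.041, -0.003, -0.003], [0, 0, 0.001]],
    [-1, [-0.046, -0.003, -0.003], [0, 0, 0.001]],
    [-1, [-0.05, -0.003, -0.003], [0, 0, 0.001]]
  ]
}}

```text
clock: 2.48
tool_pos: [0.4398, 0.0953, 0.1995]
orientation: [0.375, -3.112, 0.001]
ft_force: [-15.4, -3.7, 13.2]
width: 0.0001
finger_force: 8.5
```

```bash
python3 -c "
from h import *
print(delta((-.125,0,.197)),L(state()['tool_pos']),L(state()['ft_force']+[*O,0]))"
```

```text
(array([0.0043, 0.0021, 0.0034]), array([ 0.0001, -0.0022, -0.0002])) [-0.12176433 -0.00157188  0.19952791] [-15.87597803   0.05722918  13.22123422]
```

Emit:
{"api": "drive_tool", "payload": {
  "targets": [
    [-1, [-0.001, 0, -0.003], [0, 0, 0]],
    [-1, [-0.004, 0, -0.006], [0, 0, 0]],
    [-1, [-0.009, 0, -0.01], [0, 0, 0]],
    [-1, [-0.013, 0, -0.014], [0, 0, 0]]
  ]
}}

```text
clock: 2.82
tool_pos: [0.449, 0.0975, 0.2094]
orientation: [0.374, -3.113, 0.0]
ft_force: [-5.2, -0.6, -2.0]
width: -0.0002
finger_force: 2.7
```

```bash
python3 -c "
from h import *
print(delta((-.125,0,.197)),L(state()['tool_pos']),L(state()['ft_force']+[*O,0]))
cv2.imwrite('pics/s2.png',cv2.resize(snapshot('scene')[160:320,280:440,::-1],None,fx=3.5,fy=3.5,interpolation=cv2.INTER_CUBIC))"
```

```text
(array([0.0168, 0.0022, 0.0166]), array([ 0.0001, -0.0021, -0.0003])) [-0.11228422 -0.00167266  0.20938812] [-5.21937475  0.68628355 -1.99007532]
```

View pics/s2.png

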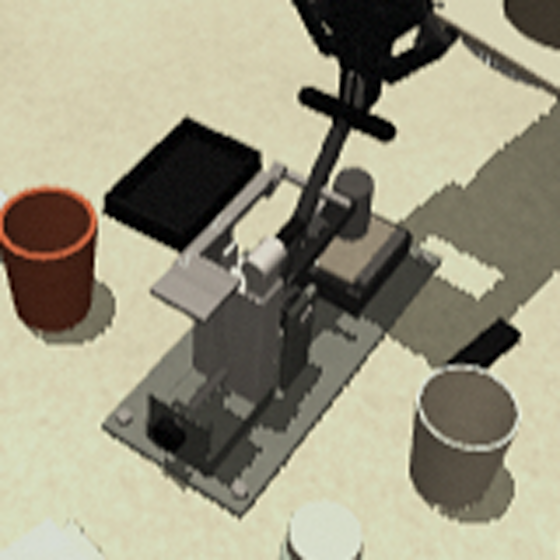

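The scene view shows the fingertip behind the bar at about (365,90) and the lever already moving. I'll follow the arc.

Emit:
{"api": "drive_tool", "payload": {
  "targets": [
    [-1, [-0.012, 0, -0.007], [0, 0, 0]],
    [-1, [-0.024, 0, -0.014], [0, 0, 0]],
    [-1, [-0.037, 0, -0.02], [0, 0, 0]],
    [-1, [-0.049, 0, -0.026], [0, 0, 0]],
    [-1, [-0.06, 0, -0.03], [0, 0, 0]]
  ]
}}

```text
clock: 3.28
tool_pos: [0.4932, 0.1082, 0.233]
orientation: [0.374, -3.113, 0.001]
ft_force: [-11.1, -1.3, 8.0]
width: -0.0001
finger_force: 5.2
```

```bash
cat > r.py <<'E'
from h import *
p=L(state()['tool_pos']);print(p.round(4),L(state()['ft_force']+[*O,0]).round(2),"bar x",(p[0]+.019).round(4), state()['clock'])
E
python3 r.py
```

```text
[-0.0668 -0.0018  0.233 ] [-11.06   1.39   7.95] bar x -0.0478 3.2833
```

Emit:
{"api": "drive_tool", "payload": {
  "targets": [
    [-1, [-0.004, 0, -0.003], [0, 0, 0]],
    [-1, [-0.008, 0, -0.005], [0, 0, 0]],
    [-1, [-0.012, 0, -0.006], [0, 0, 0]],
    [-1, [-0.016, 0, -0.008], [0, 0, 0]]
  ]
}}

```text
clock: 3.62
tool_pos: [0.5042, 0.1108, 0.2375]
orientation: [0.374, -3.112, 0.001]
ft_force: [-7.1, -1.4, -5.1]
width: 0.0
finger_force: 3.4
```

```bash
python3 r.py
```

```text
[-0.0555 -0.0018  0.2375] [-7.28  0.29 -5.15] bar x -0.0365 3.6167
```

Emit:
{"api": "drive_tool", "payload": {
  "targets": [
    [-1, [-0.002, 0, 0], [0, 0, 0]],
    [-1, [-0.004, 0, -0.0005], [0, 0, 0]],
    [-1, [-0.006, 0, -0.001], [0, 0, 0]],
    [-1, [-0.006, 0, -0.001], [0, 0, 0]]
  ]
}}

```text
clock: 3.95
tool_pos: [0.5089, 0.112, 0.2387]
orientation: [0.374, -3.113, 0.001]
ft_force: [-7.9, -1.3, 1.5]
width: -0.0002
finger_force: 4.1
```

```bash
cat >> r.py <<'E'
f=L(state()['ft_force']+[*O,0]);a=-np.arcsin((p[0]+.019)/.15);print("level push",-f[0]-f[2]*np.tan(a),"theta",.75-a,"arc z offs",p[2]-.085-.15*np.cos(a))
E
python3 r.py
```

```text
[-0.0507 -0.0018  0.2387] [-7.95  0.59  1.49] bar x -0.0317 3.95
level push 7.624718444112818 theta 0.5370133199057262 arc z offs 0.00710003982928592
```

Emit:
{"api": "drive_tool", "payload": {
  "targets": [
    [-1, [-0.003, 0, -0.0005], [0, 0, 0]],
    [-1, [-0.006, 0, -0.001], [0, 0, 0]],
    [-1, [-0.008, 0, -0.0015], [0, 0, 0]],
    [-1, [-0.008, 0, -0.0015], [0, 0, 0]]
  ]
}}

```text
clock: 4.28
tool_pos: [0.515, 0.1135, 0.2402]
orientation: [0.374, -3.114, 0.001]
ft_force: [-7.7, -1.5, 3.5]
width: 0.0002
finger_force: 4.0
```

```bash
python3 r.py
```

```text
[-0.0444 -0.0018  0.2402] [-7.86  0.38  3.5 ] bar x -0.0254 4.2833
level push 7.259901658987537 theta 0.5801521413162232 arc z offs 0.007334525005817244
```

Emit:
{"api": "drive_tool", "payload": {
  "targets": [
    [-1, [-0.0015, 0, 0], [0, 0, 0]],
    [-1, [-0.0027, 0, -0.0005], [0, 0, 0]],
    [-1, [-0.0027, 0, -0.0005], [0, 0, 0]]
  ]
}}

```text
clock: 4.53
tool_pos: [0.5169, 0.1139, 0.2406]
orientation: [0.374, -3.113, 0.001]
ft_force: [-8.6, -2.6, 4.2]
width: 0.0001
finger_force: 4.2
```

```bash
python3 r.py
```

```text
[-0.0425 -0.0018  0.2406] [-8.95 -0.44  4.16] bar x -0.0235 4.5333
level push 8.296479202086914 theta 0.5929954178007198 arc z offs 0.007404816505461348
```

Emit:
{"api": "drive_tool", "payload": {
  "targets": [
    [-1, [-0.0015, 0, 0], [0, 0, 0]],
    [-1, [-0.0025, 0, -0.0005], [0, 0, 0]],
    [-1, [-0.0025, 0, -0.0005], [0, 0, 0]]
  ]
}}

```text
clock: 4.78
tool_pos: [0.5187, 0.1144, 0.241]
orientation: [0.374, -3.114, 0.001]
ft_force: [-7.5, -1.6, 4.4]
width: 0.0002
finger_force: 4.2
```

```bash
python3 r.py
```

```text
[-0.0406 -0.0018  0.241 ] [-7.65  0.24  4.42] bar x -0.0216 4.7833
level push 7.007304490604253 theta 0.6056036577345123 arc z offs 0.007527884202601448
```

Emit:
{"api": "drive_tool", "payload": {
  "targets": [
    [-1, [-0.0015, 0, 0], [0, 0, 0]],
    [-1, [-0.0025, 0, 0], [0, 0, 0]],
    [-1, [-0.0025, 0, 0], [0, 0, 0]]
  ]
}}

```text
clock: 5.03
tool_pos: [0.5207, 0.1149, 0.2412]
orientation: [0.374, -3.114, 0.001]
ft_force: [-7.4, -1.6, 5.1]
width: 0.0003
finger_force: 4.4
```

```bash
python3 r.py
```

```text
[-0.0385 -0.0018  0.2412] [-7.52  0.22  5.11] bar x -0.0195 5.0333
level push 6.8467551026464015 theta 0.6195179014345862 arc z offs 0.0075137322163530695
```

Emit:
{"api": "drive_tool", "payload": {
  "targets": [
    [-1, [-0.0015, 0, -0.0005], [0, 0, 0]],
    [-1, [-0.0025, 0, -0.0008], [0, 0, 0]],
    [-1, [-0.0025, 0, -0.0008], [0, 0, 0]]
  ]
}}

```text
clock: 5.28
tool_pos: [0.5224, 0.1153, 0.2416]
orientation: [0.374, -3.114, 0.001]
ft_force: [-8.0, -0.7, 3.9]
width: -0.0002
finger_force: 4.2
```

```bash
python3 r.py
```

```text
[-0.0368 -0.0018  0.2416] [-7.95  1.19  3.89] bar x -0.0178 5.2833
level push 7.482708300945807 theta 0.6312496600400559 arc z offs 0.0076916238949399085
```

Emit:
{"api": "drive_tool", "payload": {
  "targets": [
    [-1, [-0.0015, 0, -0.0005], [0, 0, 0]],
    [-1, [-0.0025, 0, -0.0008], [0, 0, 0]],
    [-1, [-0.0025, 0, -0.0008], [0, 0, 0]]
  ]
}}

```text
clock: 5.53
tool_pos: [0.5241, 0.1157, 0.242]
orientation: [0.374, -3.113, 0.001]
ft_force: [-7.6, -2.1, 2.8]
width: -0.0001
finger_force: 3.9
```

```bash
python3 r.py
```

```text
[-0.035  -0.0018  0.242 ] [-7.92 -0.2   2.76] bar x -0.016 5.5333
level push 7.624873451773081 theta 0.6431227198912401 arc z offs 0.007810628432785766
```

Emit:
{"api": "drive_tool", "payload": {
  "targets": [
    [-1, [-0.0015, 0, 0], [0, 0, 0]],
    [-1, [-0.0025, 0, -0.0004], [0, 0, 0]],
    [-1, [-0.0025, 0, -0.0004], [0, 0, 0]]
  ]
}}

```text
clock: 5.78
tool_pos: [0.5261, 0.1162, 0.2423]
orientation: [0.374, -3.114, 0.001]
ft_force: [-6.9, -1.9, 1.8]
width: -0.0
finger_force: 3.6
```

```bash
python3 r.py
```

```text
[-0.0329 -0.0018  0.2423] [-7.15 -0.25  1.84] bar x -0.0139 5.7833
level push 6.982297464844274 theta 0.6568792115830173 arc z offs 0.007935412589020752
```

Emit:
{"api": "drive_tool", "payload": {
  "targets": [
    [-1, [-0.0015, 0, 0], [0, 0, 0]],
    [-1, [-0.0025, 0, -0.0003], [0, 0, 0]],
    [-1, [-0.0025, 0, -0.0003], [0, 0, 0]]
  ]
}}

```text
clock: 6.03
tool_pos: [0.5279, 0.1166, 0.2425]
orientation: [0.374, -3.114, 0.001]
ft_force: [-7.7, -0.8, 2.2]
width: 0.0001
finger_force: 3.8
```

```bash
python3 r.py
```

```text
[-0.0311 -0.0018  0.2425] [-7.69  1.09  2.25] bar x -0.0121 6.0333
level push 7.506345043025443 theta 0.6693435404793692 arc z offs 0.008030008485251733
```

Emit:
{"api": "drive_tool", "payload": {
  "targets": [
    [-1, [-0.0015, 0, 0], [0, 0, 0]],
    [-1, [-0.0025, 0, -0.0003], [0, 0, 0]],
    [-1, [-0.0025, 0, -0.0003], [0, 0, 0]]
  ]
}}

```text
clock: 6.28
tool_pos: [0.5297, 0.1171, 0.2428]
orientation: [0.374, -3.114, 0.001]
ft_force: [-8.3, -0.6, 2.6]
width: 0.0005
finger_force: 3.8
```

```bash
python3 r.py
```

```text
[-0.0292 -0.0018  0.2428] [-8.17  1.42  2.56] bar x -0.0102 6.2833
level push 7.999241939063888 theta 0.6817727094301407 arc z offs 0.008111827013663059
```

Emit:
{"api": "drive_tool", "payload": {
  "targets": [
    [-1, [-0.0015, 0, 0], [0, 0, 0]],
    [-1, [-0.0025, 0, -0.0003], [0, 0, 0]],
    [-1, [-0.0025, 0, -0.0003], [0, 0, 0]]
  ]
}}

```text
clock: 6.53
tool_pos: [0.5309, 0.1174, 0.2429]
orientation: [0.374, -3.112, 0.001]
ft_force: [-9.2, -1.6, 3.5]
width: -0.0005
finger_force: 5.0
```

```bash
python3 r.py
```

```text
[-0.028  -0.0018  0.2429] [-9.32  0.63  3.48] bar x -0.009 6.5333
level push 9.111333330776606 theta 0.6897621148420905 arc z offs 0.008144810186818952
```

Emit:
{"api": "drive_tool", "payload": {
  "targets": [
    [-1, [-0.0007, 0, 0], [0, 0, 0]],
    [-1, [-0.0014, 0, -0.0002], [0, 0, 0]],
    [-1, [-0.0014, 0, -0.0002], [0, 0, 0]]
  ]
}}

```text
clock: 6.78
tool_pos: [0.5315, 0.1175, 0.2429]
orientation: [0.374, -3.111, 0.001]
ft_force: [-12.0, -2.2, 4.5]
width: -0.0003
finger_force: 5.7
```

```bash
python3 r.py
```

```text
[-0.0274 -0.0018  0.2429] [-12.14   0.75   4.54] bar x -0.0084 6.7833
level push 11.883817144588875 theta 0.6936686208518393 arc z offs 0.008180334012302698
```

Force is climbing at about 4 N/mm, so this is the buffer. I'll back off slowly and watch whether the lever holds.

Emit:
{"api": "drive_tool", "payload": {
  "targets": [
    [-1, [0.002, 0, 0], [0, 0, 0]],
    [-1, [0.005, 0, 0], [0, 0, 0]],
    [-1, [0.008, 0, 0], [0, 0, 0]],
    [-1, [0.011, 0, 0], [0, 0, 0]],
    [-1, [0.011, 0, 0], [0, 0, 0]]
  ]
}}

```text
clock: 7.2
tool_pos: [0.5262, 0.1161, 0.2435]
orientation: [0.374, -3.118, 0.0]
ft_force: [-3.2, -0.5, -1.6]
width: -0.0002
finger_force: 1.7
```

```bash
python3 r.py
```

```text
[-0.033  -0.002   0.2435] [-3.19  0.3  -1.64] bar x -0.014 7.2
level push 3.3474722323424246 theta 0.6567880107992299 arc z offs 0.00914927036859578
```

Emit:
{"api": "drive_tool", "payload": {
  "targets": [
    [-1, [0.003, 0, 0], [0, 0, 0]],
    [-1, [0.006, 0, 0], [0, 0, 0]],
    [-1, [0.006, 0, 0], [0, 0, 0]]
  ]
}}

```text
clock: 7.45
tool_pos: [0.523, 0.115, 0.2439]
orientation: [-0.374, 3.118, 0.0]
ft_force: [-0.9, -0.1, 0.4]
width: 0.0003
finger_force: 0.0
```

```bash
python3 r.py
```

```text
[-0.0363 -0.0022  0.2439] [-0.86  0.09  0.4 ] bar x -0.0173 7.45
level push 0.8154764861094467 theta 0.6343374556719672 arc z offs 0.009945797862151495
```

Contact is lost, so the lever stays cocked. I back away, rise, and look.

Emit:
{"api": "drive_tool", "payload": {
  "targets": [
    [-1, [0.03, 0, 0], [0, 0, 0]],
    [-1, [0.04, 0, -0.05], [0, 0, 0]],
    [-1, [0.04, 0, -0.09], [0, 0, 0]],
    [-1, [0.04, 0, -0.1], [0, 0, 0]],
    [-1, [0.04, 0, -0.1], [0, 0, 0]]
  ]
}}

```text
clock: 7.87
tool_pos: [0.4955, 0.1082, 0.3216]
orientation: [-0.373, 3.112, 0.001]
ft_force: [-0.0, 0.7, 0.1]
width: -0.0
finger_force: 0.0
```

```bash
python3 r.py; python3 -c "
from h import *
a=cv2.resize(snapshot('scene')[175:310,300:420,::-1],None,fx=3.3,fy=4.36,interpolation=cv2.INTER_CUBIC)
b=cv2.resize(snapshot('top')[140:295,235:335,::-1],None,fx=3.8,fy=3.8,interpolation=cv2.INTER_CUBIC)
b=cv2.convertScaleAbs(b,alpha=1.8)
a=cv2.copyMakeBorder(a,0,b.shape[0]-a.shape[0],0,0,0) if b.shape[0]>a.shape[0] else a
cv2.imwrite('pics/z2.png',np.hstack([b,a[:b.shape[0]]]))"
```

```text
[-0.0646 -0.0023  0.3216] [0.12 0.69 0.13] bar x -0.0456 7.8667
level push -0.16352208625011394 theta 0.4412705352899859 arc z offs 0.09374145951145094
```

View pics/z2.png

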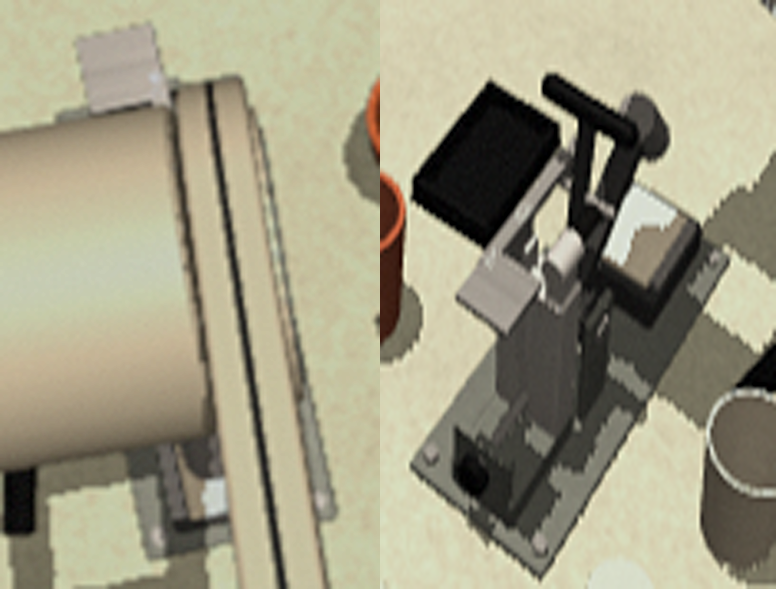

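The scene view shows the lever standing cocked (bar about (590,105)), the die raised at (645,125), and the pad at about (500,297). I move over the pad.

Emit:
{"api": "drive_tool", "payload": {
  "targets": [
    [-1, [-0.04, 0.003, 0], [0, 0, 0]],
    [-1, [-0.09, 0.003, 0], [0, 0, 0]],
    [-1, [-0.14, 0.003, 0], [0, 0, 0]],
    [-1, [-0.19, 0.003, 0], [0, 0, 0]],
    [-1, [-0.218, 0.003, 0], [0, 0, 0]]
  ]
}}

```text
clock: 8.38
tool_pos: [0.6545, 0.1493, 0.3157]
orientation: [0.374, -3.118, 0.0]
ft_force: [-0.6, -0.2, 0.4]
width: 0.0
finger_force: 0.0
```

Emit:
{"api": "drive_tool", "payload": {
  "targets": [
    [-1, [0, 0, 0.04], [0, 0, 0]],
    [-1, [0, 0, 0.08], [0, 0, 0]],
    [-1, [0, 0, 0.12], [0, 0, 0]],
    [-1, [0, 0, 0.135], [0, 0, 0]],
    [-1, [0, 0, 0.135], [0, 0, 0]]
  ]
}}

```text
clock: 8.8
tool_pos: [0.6492, 0.1481, 0.2119]
orientation: [0.373, -3.11, 0.001]
ft_force: [-0.5, -0.1, 0.5]
width: 0.0001
finger_force: 0.0
```

```bash
python3 r.py
```

```text
[ 9.420e-02 -1.000e-04  2.119e-01] [-0.49 -0.    0.46] bar x 0.1132 8.8
level push 1.021155388081338 theta 1.6049354769843904 arc z offs 0.028463674397055175
```

Emit:
{"api": "drive_tool", "payload": {
  "targets": [
    [-1, [-0.005, 0, 0.002], [0, 0, 0]],
    [-1, [-0.005, 0, 0.005], [0, 0, 0]],
    [-1, [-0.005, 0, 0.008], [0, 0, 0]],
    [-1, [-0.005, 0, 0.01], [0, 0, 0]],
    [-1, [-0.005, 0, 0.01], [0, 0, 0]]
  ]
}}

```text
clock: 9.22
tool_pos: [0.6559, 0.1497, 0.2106]
orientation: [-0.374, 3.118, 0.0]
ft_force: [-0.7, -0.1, 0.0]
width: -0.0002
finger_force: 0.0
```

Emit:
{"api": "drive_tool", "payload": {
  "targets": [
    [-1, [0, 0, 0.0015], [0, 0, 0]],
    [-1, [0, 0, 0.003], [0, 0, 0]],
    [-1, [0, 0, 0.003], [0, 0, 0]]
  ]
}}

```text
clock: 9.47
tool_pos: [0.6555, 0.1495, 0.2076]
orientation: [-0.374, 3.119, -0.0]
ft_force: [0.2, 0.1, -0.3]
width: 0.0001
finger_force: 0.0
```

```bash
python3 r.py
```

```text
[ 1.007e-01 -2.000e-04  2.076e-01] [ 0.22  0.02 -0.28] bar x 0.1197 9.4667
level push -0.5908342680532387 theta 1.6737318211211671 arc z offs 0.03214593052548746
```

Emit:
{"api": "drive_tool", "payload": {
  "targets": [
    [-1, [0, 0, 0.002], [0, 0, 0]],
    [-1, [0, 0, 0.004], [0, 0, 0]],
    [-1, [0, 0, 0.004], [0, 0, 0]]
  ]
}}

```text
clock: 9.72
tool_pos: [0.6556, 0.1496, 0.2043]
orientation: [0.374, -3.119, 0.0]
ft_force: [-0.1, 0.8, -0.6]
width: -0.0004
finger_force: 0.0
```

Emit:
{"api": "drive_tool", "payload": {
  "targets": [
    [-1, [0, 0, 0.0015], [0, 0, 0]],
    [-1, [0, 0, 0.003], [0, 0, 0]],
    [-1, [0, 0, 0.003], [0, 0, 0]]
  ]
}}

```text
clock: 9.97
tool_pos: [0.656, 0.1497, 0.2033]
orientation: [-0.374, 3.118, 0.0]
ft_force: [-1.4, -0.5, 6.1]
width: 0.0001
finger_force: 3.1
```

Emit:
{"api": "drive_tool", "payload": {
  "targets": [
    [-1, [0, 0, 0.0012], [0, 0, 0]],
    [-1, [0, 0, 0.0025], [0, 0, 0]],
    [-1, [0, 0, 0.0025], [0, 0, 0]]
  ]
}}

```text
clock: 10.22
tool_pos: [0.6566, 0.1498, 0.202]
orientation: [-0.374, 3.116, 0.0]
ft_force: [-0.5, 0.2, 8.3]
width: -0.0001
finger_force: 3.9
```

Emit:
{"api": "drive_tool", "payload": {
  "targets": [
    [-1, [0, 0, 0.001], [0, 0, 0]],
    [-1, [0, 0, 0.002], [0, 0, 0]],
    [-1, [0, 0, 0.002], [0, 0, 0]]
  ]
}}

```text
clock: 10.47
tool_pos: [0.6572, 0.15, 0.2003]
orientation: [-0.374, 3.115, 0.001]
ft_force: [3.9, 0.7, 3.1]
width: -0.0004
finger_force: 2.1
```

Emit:
{"api": "drive_tool", "payload": {
  "targets": [
    [-1, [0, 0, 0.001], [0, 0, 0]],
    [-1, [0, 0, 0.002], [0, 0, 0]],
    [-1, [0, 0, 0.002], [0, 0, 0]]
  ]
}}

```text
clock: 10.72
tool_pos: [0.656, 0.1497, 0.1975]
orientation: [-0.374, 3.118, 0.0]
ft_force: [2.2, 1.6, 2.4]
width: -0.0001
finger_force: 1.6
```

Emit:
{"api": "drive_tool", "payload": {
  "targets": [
    [-1, [0, 0, 0.001], [0, 0, 0]],
    [-1, [0, 0, 0.002], [0, 0, 0]],
    [-1, [0, 0, 0.002], [0, 0, 0]]
  ]
}}

```text
clock: 10.97
tool_pos: [0.6559, 0.1496, 0.1958]
orientation: [-0.374, 3.119, 0.0]
ft_force: [3.4, 1.4, 3.5]
width: -0.0001
finger_force: 1.9
```

```bash
python3 r.py; python3 -c "
from h import *
a=cv2.resize(snapshot('scene')[175:310,300:420,::-1],None,fx=4,fy=4,interpolation=cv2.INTER_CUBIC)
cv2.imwrite('pics/z3.png',a)"
```

```text
[ 0.101  -0.0002  0.1958] [3.64 0.54 3.46] bar x 0.12 10.9667
level push 0.9713137795678302 theta 1.6775212137966133 arc z offs 0.020866554359339984
```

View pics/z3.png

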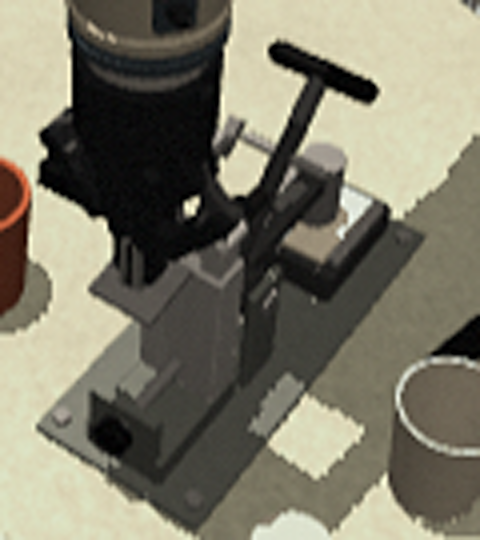

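The trigger fired: the lever leans back at its rest angle (bar about (325,72)) and the die at (322,180) is down on the card. I come away straight up.

Emit:
{"api": "drive_tool", "payload": {
  "targets": [
    [-1, [0, 0, -0.01], [0, 0, 0]],
    [-1, [0, 0, -0.04], [0, 0, 0]],
    [-1, [0, 0, -0.08], [0, 0, 0]],
    [-1, [0, 0, -0.13], [0, 0, 0]],
    [-1, [0, 0, -0.17], [0, 0, 0]]
  ]
}}

```text
clock: 11.43
tool_pos: [0.6545, 0.1493, 0.3249]
orientation: [0.374, -3.116, 0.001]
ft_force: [1.0, 0.3, 0.6]
width: -0.0002
finger_force: 0.0
```

Emit:
{"api": "drive_tool", "payload": {
  "targets": [
    [-1, [0, 0, 0], [0, 0, 0]],
    [-1, [0, 0, 0], [0, 0, 0]],
    [-1, [0, 0, 0], [0, 0, 0]],
    [-1, [0, 0, 0], [0, 0, 0]],
    [-1, [0, 0, 0], [0, 0, 0]]
  ]
}}

```text
clock: 11.85
tool_pos: [0.6546, 0.1494, 0.3214]
orientation: [0.374, -3.115, 0.001]
ft_force: [0.0, 0.6, 0.2]
width: 0.0002
finger_force: 0.0
```

```bash
python3 r.py; python3 -c "
from h import *
cv2.imwrite('pics/z4.png',snapshot('scene')[:,:,::-1])"
```

```text
[ 9.970e-02 -2.000e-04  3.214e-01] [0.18 0.62 0.24] bar x 0.1187 11.85
level push 0.1238379633553855 theta 1.6631665781683873 arc z offs 0.14474990452744788
```

View pics/z4.png

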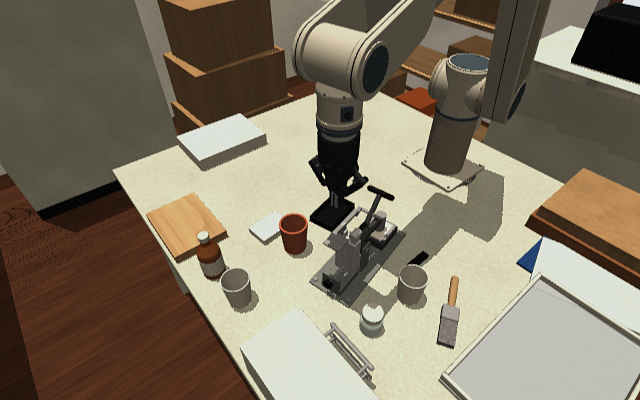

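The arm is clear of everything, the lever is at rest (bar about (381,192)), and the bystanders are where they were. I hand the job in.

```bash
python3 -c "
from plant import *
print(close_job())"
```

```text
the job is handed in; nothing more can be done
None
```

The card is embossed and the job handed in at about 12 s: the lever was pushed back to a light touch on the buffer and stayed cocked when let go, a gentle press on the trigger pad brought the die down on the card, and the arm came away with the bystanders looking undisturbed.

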